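# Restart the tray conveyor

## Robot

A 6-joint arm with a two-finger parallel gripper is mounted at the origin on the work surface. World frame = base frame: x ahead of the robot, y to its left, z up, the work surface at z = 0. Lengths are in m, angles in rad, forces in N, time in s.
With the tool pointing down it reaches from about 0.225 to 0.875 m from the base axis. Payload 3.4 kg.
Tool frame: the origin (TCP) lies midway between the tips of the shut fingers; the grasp point (between the pads) lies 19 mm behind it (manip.grasp_offset is the distance from the TCP to the grasp point, in m); x points along the fingers, y is the direction in which the jaws open and shut, and the axes are right-handed (so a half turn about x gives the same grasp; the last joint's range is limited). The gripper opens to 85 mm and grips with 20 to 120 N. Pads are 22 mm wide; open, the fingers measure 114 mm over their backs; the gripper's body (76 mm by 85 mm) begins 54 mm behind the grasp point. The pads swing forward as they close: fully open they stand 13 mm farther back than shut.
Start: joints at [1.043, 0.276, 1.505, -0, 1.361, -0.121], TCP at [0.228, 0.528, 0.231] pointing down, gripper open.
Joint ranges: [-2.89, 2.89], [-0.75, 2.08], [0.22, 2.7], [-1.18, 4.32], [0.11, 2.71], [-2.7, 2.7]. Speed limits (rad/s): [2.57, 2.57, 3.14, 3.14, 3.14, 3.14].

## Interface

Orientations are given as a unit quaternion [w, x, y, z].
In Python, from rig import manip gives the robot as it stands.
- The arm moves only by the shell command python3 -m creep 'ROWS' [OPENING] [FORCE]. ROWS is a JSON object of lists of equal length, an entry for each row: "delta_pos": the shift along the tool's x, y, z in cm, a list of three; "dr": the turn, a rotation vector about the tool's x, y, z in rad, a list of three. In form: {"delta_pos": [[dx, dy, dz], ...], "dr": [[rx, ry, rz], ...]}. A call has 1 to 10 rows; each row is the pose to reach, as a shift and turn from the pose commanded when the call began, along the tool's axes at that moment; what a row does not reach only later rows make up. A row lasts 1/10 s, in which the tool goes at most 50 mm and 8.59 degrees, less where a joint would pass 70% of its speed; a pose out of reach is approached as far as the arm can. A call with a gripper value outside its range is refused whole. OPENING is the opening, from -1 (shut) to 1 (fully open), set as the call begins (- or left out, the last holds). The fingers move at their own pace and stop on an object; FORCE is the grip in N (left out, the last holds). Time passes only in rows, so rows that repeat a pose let the fingers close. It gives the time, the measured TCP pose, the force and the opening at its end, in the units of the state.
- manip.get_state(): the state, without advancing time (a new reading comes with each control period).
- manip.get_image(name): name is "scene" or "top" or "wrist"; returns a dict with "pixels" (480x640x3 uint8, blue, green, red), "depth" (480x640 float32, m along the optical axis (not along the pixel's ray), 0 where there is no reading), "intrinsics" (3x3 intrinsics, pixels), "rvec" (rotation vector, rad) and "tvec" (3), from world to camera coordinates, as OpenCV has them. Camera axes: x right, y down, z forward; pixel columns grow to the right and rows downward; lengths in m; the calibration is good to about 2 mm. A picture is of the moment at which its call begins.
- manip.sign_off(): hands the job in, once; it reports no verdict.
The state is a dict: "clock": time; "qpos": joint angles; "qd": joint speeds; "effort": joint torques, N m; "position": TCP position; "ee_rot": TCP orientation; "contact_force": force on the tool from outside, world axes, zero at the start; "moment": the same for the moment, N m; "width": finger opening in m.
Only numpy, scipy, OpenCV 4.12 (cv2) and the standard library are available. Lean on these libraries where they do the work, as an engineer would, in place of code of your own. Each camera call takes 0.05 s, during which the arm holds its last target. There are 200 camera calls.

## Task

Get the seed-tray conveyor going again, in this order: push the raised end of the isolator's rocker fully down, press the large square key on the reset box fully home (it latches down), then press the flat round start button on the cordless hand control and keep it fully in for a second before letting it come up again. Only press: leave the hand control lying on the bench where it is, do not press the mushroom stop button or the narrow bar key, and leave the pots, tools and other things standing as they are. Finish with the hand clear.

Things in the scene. Friction and masses are not known exactly. Their poses are not given: they have to be found in the camera images.
- isolator: Isolator: grey box 120 x 64 x 36 mm fixed to the bench, carrying one black rocker. Origin: centre of its underside; its x axis runs along the box and along the rocker, z up.
- rocker (a joint): The rocker: flat black paddle, 88 mm long (along the box's x), 42 mm wide, 10 mm thick, pivoted at its middle 52 mm above the bench on a level axis along the box's y; its ends stand clear of the box. At 0 its -x end is raised (paddle tilted 0.25 rad, that end about 66 mm above the bench); it grows as that end is pushed down, to 0.5 rad at its stop (then the +x end is raised by as much). It stays where it is left; about 3 to 7 N on the raised half turns it.
- rocker_high (a point): Point on the top face of the rocker's raised half, 30 mm from the pivot along the paddle; moves with the rocker. Height about 64 mm at joint 0 and 49 mm at 0.5.
- reset_box: Reset box: grey box 130 x 70 x 40 mm fixed to the bench with two black keys on top. Origin: centre of its underside; x along its length. The square key is 30 mm to its -x side, the bar key 35 mm to its +x side.
- square_key (a joint): Travel (m) of the large square key, 30 x 30 mm, standing 14 mm above the box top. 0 is up, 0.007 fully home (7 mm still proud). It moves straight down against about 3 N and stays down where it is left; it has a hard stop.
- square_key_top (a point): Centre of the top face of the square key (54 mm above the bench when up); moves with it.
- bar_key (a joint): Travel (m) of the narrow bar key, 12 x 30 mm, 12 mm proud, sprung; 0 is up, 0.006 fully in. Not to be pressed.
- bar_key_top (a point): Centre of the top face of the bar key (52 mm above the bench).
- remote: Cordless hand control: loose black slab with grey face, 170 x 64 x 40 mm, 0.4 to 0.8 kg, lying face up on the bench. Origin: centre of its underside; x along its length. The start button is 45 mm to its -x side, the mushroom stop 45 mm to its +x side. To be left lying.
- start_button (a joint): Travel (m) of the flat round start button, 28 mm across, standing 14 mm above the face; sprung, about 2 N to begin and 5 N fully in. 0 is up, 0.006 fully in, with a hard stop (8 mm still proud). It comes up by itself when let go.
- start_top (a point): Centre of the top face of the start button (54 mm above the bench when up); moves with it.
- stop_button (a joint): Travel (m) of the mushroom-headed stop button, 40 mm across, 28 mm proud, sprung; 0 is up, 0.006 fully in. Not to be pressed.
- stop_top (a point): Centre of the top of the mushroom stop (68 mm above the bench).
- pot_a: white plastic plug pot, 44 mm wide at the rim, 45 mm tall; bystander, to be left alone. Origin: on its underside
- pot_b: second white plug pot, the same; bystander, to be left alone. Origin: on its underside
- wrench: steel open-ended wrench lying flat, 160 mm long; bystander, to be left alone. Origin: on its underside
- jar: closed jar, 60 mm wide, 80 mm tall; bystander, to be left alone. Origin: on its underside
- brush: hand brush lying flat, 180 mm long; bystander, to be left alone. Origin: on its underside
- tape: roll of brown tape lying flat, 90 mm wide, 24 mm tall; bystander, to be left alone. Origin: on its underside
- tin: closed tin, 70 mm wide, 70 mm tall; bystander, to be left alone. Origin: on its underside
There are look-alikes about, which are no part of the job. What is shaped like the remote but orange or yellow is not meant.

How it is judged:
On the way, in this order (a step that is already met when the one before it is completed fails the run):
1. the rocker's raised end is pushed fully down (value of joint rocker above 0.4 rad), for 0.1 s.
2. the square key is pressed home (value of joint square_key above 0.005 m), for 0.1 s.
3. the start button is held in for a second (value of joint start_button above 0.0042 m), for 0.8 s.
At the end, for the whole second after the job is handed in: Rocker turned past 0.4 of 0.5 rad, square key down more than 5 of 7 mm, start, stop and bar buttons up again (within 1.5 mm), hand control lying flat at rest on the bench (value of joint rocker above 0.4 rad and value of joint square_key above 0.005 m and value of joint each of start_button, stop_button, bar_key below 0.0015 m and angle between remote's own z axis and vertical below 0.1 rad and height (world z) of remote below 0.006 m and linear speed of remote below 0.02 m/s); the robot touches nothing.
It fails at once if the square key is pressed before the rocker is over (value of joint square_key above 0.003 m and value of joint rocker below 0.3 rad).
It fails at once if the start button is pressed before the square key is home (value of joint start_button above 0.003 m and value of joint square_key below 0.004 m).
It fails at once if the mushroom stop or the narrow bar key is pressed (value of joint any of stop_button, bar_key above 0.003 m).
It fails at once if the hand control is lifted, tipped or pushed away (over 40 mm) (height (world z) of remote above 0.012 m or distance of remote from where it was at the start of the episode above 0.04 m or angle between remote's own z axis and vertical above 0.25 rad).
It fails at once if a bystander is moved more than 25 mm or tipped (distance of any of pot_a, pot_b, wrench, jar, brush, tape, tin from where it was at the start of the episode above 0.025 m or angle between any of pot_a, pot_b, jar, tin's own z axis and vertical above 0.5 rad).
It also fails if it takes over 56 s, if anything falls off the work surface, if the arm or the gripper's body presses on something with over 40 N, if the wrist force passes 120 N, or if a joint passes its speed limit or range.

## Working session

There is one attempt and no reset: what is moved stays moved. The work goes in short steps, Python scripts to look and compute and a shell command to move; the robot and the scene stay as the last step left them, time stands still between calls to the robot, and variables do not carry over. Pictures are saved under pics/ and viewed, about 8 in all and at most 12, crops included, and the job is handed in when it is done.

```bash
mkdir -p pics; cat > h.py <<'E'
import numpy as np, cv2
from rig import manip
def grab(n,f):
    d=manip.get_image(n); np.savez(''+f+'.npz',**{k:np.array(v) for k,v in d.items()}); cv2.imwrite('pics/'+f+'.png',d['pixels']); return d
def load(f): return np.load(''+f+'.npz')
def world(d,u,v,z=None):
    """pixel -> world, by depth, or by ray onto plane z"""
    R=cv2.Rodrigues(d['rvec'])[0]; t=np.array(d['tvec']).ravel(); K=d['intrinsics']
    r=np.linalg.inv(K)@[u,v,1]
    if z is None: return R.T@(r*d['depth'][int(v),int(u)]-t)
    c=-R.T@t; w=R.T@r; return c+w*(z-c[2])/w[2]
E
python3 - <<'E'
from h import *
grab('top','top0');grab('scene','scene0')
s=manip.get_state(); print(s); 
E
```

```text
{'clock': 0.1, 'qpos': array([ 1.04300280e+00,  2.76498040e-01,  1.50602785e+00, -4.42701863e-05,
        1.36070599e+00, -1.20986170e-01]), 'qd': array([ 0.00018701, -0.00082966, -0.00204825, -0.0022393 , -0.00155821,
       -0.00072307]), 'effort': array([ 2.56880405e-03, -4.17699409e+01, -2.46406049e+01, -3.91810481e-04,
        5.96006488e-03,  1.47875210e-05]), 'position': array([0.2272801 , 0.52764332, 0.23053695]), 'ee_rot': array([ 0.69235977,  0.14228094,  0.6927002 , -0.14338935]), 'contact_force': array([ 0.37890227,  0.83091276, -0.2325556 ]), 'moment': array([-0.00920748,  0.04318987,  0.00666674]), 'width': 0.08542217143966878}
```

View pics/top0.png

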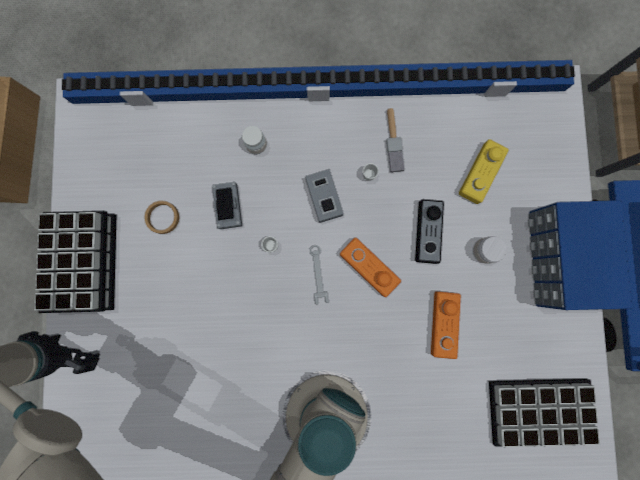

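View pics/scene0.png

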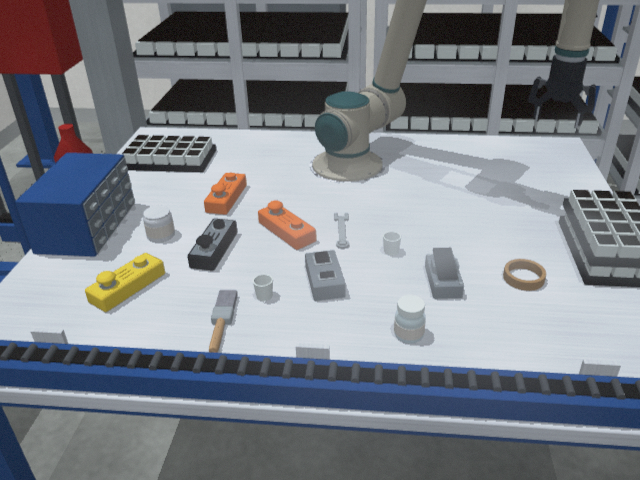

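Top view: the isolator is at (227,204). The reset box is at (324,195), with its square key at (326,206) and bar key at (320,182). Things shaped like the remote:
- black with grey face (429,232): fits the description, so this is my choice. The flat start button is at (430,247) and the mushroom at (433,212).
- orange (370,267) and (446,325), yellow (485,171): look-alikes, not meant.

Next I'll check this in a close crop and measure.

```bash
python3 - <<'E'
from h import *
d=load('top0'); im=d['pixels']
a=[cv2.resize(im[y:y+80,x:x+80],(400,400),interpolation=cv2.INTER_CUBIC) for x,y in((190,165),(390,192))]
cv2.imwrite('pics/crop1.png',cv2.hconcat(a))
for n,p in dict(sq=(326,206),bar=(320,182),start=(430,247),stop=(433,212)).items(): print(n,world(d,*p),world(d,*p,.054))
# rocker: black mask near isolator
hsv=cv2.cvtColor(im,cv2.COLOR_BGR2GRAY)
def blob(x0,y0,x1,y1,t):
    m=(hsv[y0:y1,x0:x1]<t).astype('u1'); c=max(cv2.findContours(m,0,2)[0],key=cv2.contourArea)
    r=cv2.minAreaRect(c+np.array([x0,y0])); print(r); return r
for b in((205,175,250,235),(316,196,340,218)): blob(*b,60)
for v in range(184,230,4): print(v,[np.round(world(d,u,v),3) for u in(224,)])
E
```

```text
sq [ 0.54924032 -0.01320971  0.05409208] [ 0.54925566 -0.01321043  0.054     ]
bar [0.61449019 0.0010623  0.05276202] [0.61421457 0.00105669 0.054     ]
start [ 0.43374167 -0.28170024  0.05555725] [ 0.43384599 -0.28207365  0.054     ]
stop [ 0.52450521 -0.29218924  0.06415602] [ 0.52599312 -0.29473547  0.054     ]
((224.5, 203.5), (31.0, 17.0), 90.0)
((327.1500244140625, 204.95004272460938), (10.75174331665039, 10.435516357421875), 71.56504821777344)
184 [array([0.619, 0.26 , 0.038])]
188 [array([0.606, 0.258, 0.048])]
192 [array([0.594, 0.256, 0.053])]
196 [array([0.584, 0.257, 0.05 ])]
200 [array([0.571, 0.255, 0.059])]
204 [array([0.56 , 0.255, 0.06 ])]
208 [array([0.549, 0.254, 0.064])]
212 [array([0.539, 0.255, 0.062])]
216 [array([0.528, 0.254, 0.063])]
220 [array([0.522, 0.261, 0.035])]
224 [array([0.511, 0.261, 0.036])]
228 [array([0.503, 0.266, 0.013])]
```

View pics/crop1.png

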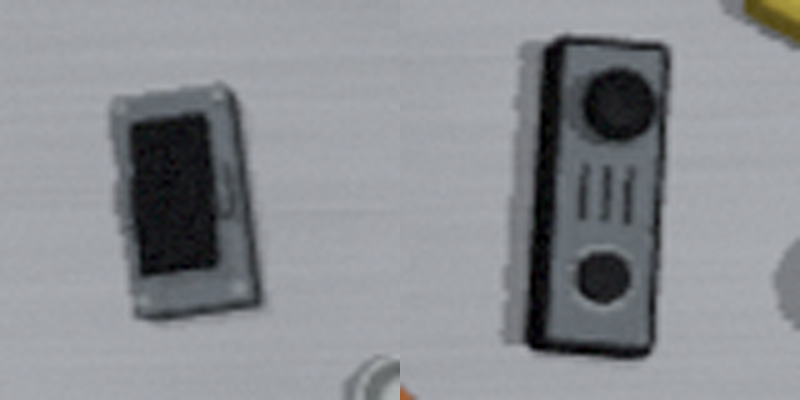

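The crop confirms the choice. The rocker spans x 216–233, y 188–220 px, and its raised end is the lower one (depth gives 63 mm at v=216). The black remote has its flat start button at (430.6,247.4) and its mushroom at (433,212). Next I'll work out the moves.

```bash
cat >> h.py <<'E'
from scipy.spatial.transform import Rotation
def go(*targets):
    s=manip.get_state(); R=Rotation.from_quat(np.roll(s['ee_rot'],-1)).as_matrix()
    print('t',s['clock'],'pos',s['position'].round(4),'F',s['contact_force'].round(1),'w',round(float(s['width']),4)); print(R.round(3))
    for t in targets: print(t,'cm',(R.T@(np.array(t)-s['position'])*100).round(2))
E
python3 - <<'E'
from h import *
d=load('top0')
print(world(d,225.6,214,.064),world(d,224,196,.048),world(d,430.6,247.4,.054),world(d,327.15,204.95,.054))
go((.533,.252,.15))
E
```

```text
[0.53317413 0.24995125 0.064     ] [0.58420831 0.25769686 0.048     ] [ 0.43275993 -0.28358572  0.054     ] [ 0.55198512 -0.01632116  0.054     ]
t 0.1 pos [0.2273 0.5276 0.2305] F [ 0.4  0.8 -0.2] w 0.0854
[[-0.001  0.396  0.918]
 [-0.001  0.918 -0.396]
 [-1.    -0.002 -0.   ]]
(0.533, 0.252, 0.15) cm [  8.07 -13.21  38.98]
```

```bash
python3 -m creep '{"delta_pos":[[0.5,-1.5,4.3],[1,-3,8.6],[2,-4.5,13],[3,-6,17.5],[4,-7.5,22],[5,-9,26.5],[6,-10.5,31],[6.5,-12,35.5],[6.5,-13.4,39],[6.5,-13.4,39]],"dr":[[0,0,0],[0,0,0],[0,0,0],[0,0,0],[0,0,0],[0,0,0],[0,0,0],[0,0,0],[0,0,0],[0,0,0]]}' -1
python3 -m creep '{"delta_pos":[[0,0,0],[0,0,0],[0,0,0]],"dr":[[0,0,0],[0,0,0],[0,0,0]]}'
python3 - <<'E'
from h import *
grab('wrist','w1'); go((.533,.250,.08),(.533,.250,.045))
d=load('w1'); print(world(d,320,240),world(d,320,400))
E
```

```text
clock: 1.1
position: [0.5362, 0.2471, 0.1654]
ee_rot: [0.693, 0.144, 0.692, -0.145]
contact_force: [-0.0, 0.5, -0.2]
width: -0.0001
clock: 1.4
position: [0.5316, 0.2517, 0.1663]
ee_rot: [0.692, 0.142, 0.693, -0.142]
contact_force: [0.4, -0.9, 0.4]
width: -0.0001
t 1.45 pos [0.5317 0.2517 0.1665] F [-0.4  0.1  0.2] w 0.0002
[[-0.     0.394  0.919]
 [ 0.     0.919 -0.394]
 [-1.     0.    -0.   ]]
(0.533, 0.25, 0.08) cm [ 8.65 -0.11  0.19]
(0.533, 0.25, 0.045) cm [12.15 -0.11  0.19]
[0.52826466 0.24640443 0.06550506] [0.53422643 0.24693068 0.21487568]
```

View pics/w1.png

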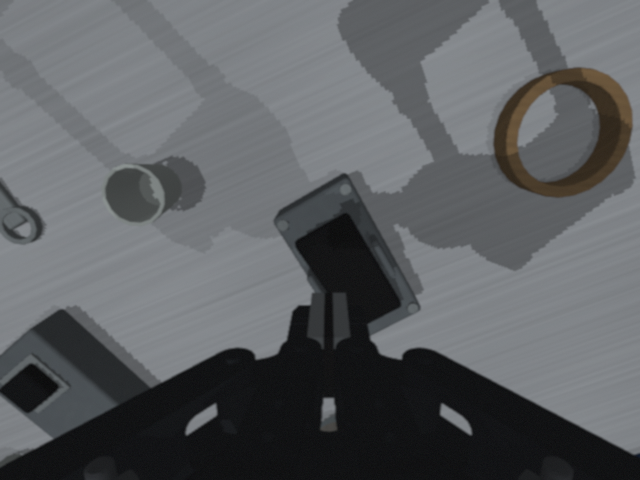

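The wrist view shows the rocker with its raised end up-left: the edge middle is at about (323,230), or (0.523, 0.247) in world, height 66 mm. That agrees with the top view. The tip can go straight down from here.

```bash
python3 -m creep '{"delta_pos":[[3,-0.3,0.1],[6,-0.3,0.1],[8.5,-0.3,0.1],[9.5,-0.3,0.1],[10.1,-0.3,0.1],[10.5,-0.3,0.1],[10.9,-0.3,0.1],[11.2,-0.3,0.1],[11.4,-0.3,0.1],[11.6,-0.3,0.1]],"dr":[[0,0,0],[0,0,0],[0,0,0],[0,0,0],[0,0,0],[0,0,0],[0,0,0],[0,0,0],[0,0,0],[0,0,0]]}'
python3 -m creep '{"delta_pos":[[0,0,0],[0.1,0,0],[0.2,0,0],[0.2,0,0],[0.2,0,0]],"dr":[[0,0,0],[0,0,0],[0,0,0],[0,0,0],[0,0,0]]}'
```

```text
clock: 2.45
position: [0.5322, 0.248, 0.0513]
ee_rot: [0.693, 0.143, 0.692, -0.143]
contact_force: [-4.9, -0.5, 6.0]
width: 0.0
clock: 2.95
position: [0.5323, 0.248, 0.0505]
ee_rot: [0.693, 0.143, 0.692, -0.142]
contact_force: [-7.4, 0.4, 13.3]
width: 0.0001
```

The force is climbing with no further movement, so the rocker is at its stop. I'll lift and check from the top camera.

```bash
python3 -m creep '{"delta_pos":[[0.2,0,0],[-2,0,0],[-5,0,0],[-8,0,0],[-10,0,0],[-10,-4,-3],[-10,-8,-4],[-10,-12,-4],[-10,-16,-4],[-10,-16,-4]],"dr":[[0,0,0],[0,0,0],[0,0,0],[0,0,0],[0,0,0],[0,0,0],[0,0,0],[0,0,0],[0,0,0],[0,0,0]]}'
python3 - <<'E'
from h import *
d=grab('top','top2')
for v in range(188,222,4): print(v,world(d,225,v).round(3))
go((.551,-.015,.12),(.551,-.015,.056),(.551,-.015,.047))
E
```

```text
clock: 3.95
position: [0.4309, 0.1132, 0.1485]
ee_rot: [0.693, 0.143, 0.692, -0.145]
contact_force: [0.7, 0.6, -0.6]
width: -0.0001
188 [0.602 0.251 0.066]
192 [0.592 0.251 0.064]
196 [0.582 0.252 0.061]
200 [0.571 0.252 0.061]
204 [0.56  0.252 0.06 ]
208 [0.55  0.253 0.058]
212 [0.466 0.149 0.524]
216 [0.457 0.146 0.538]
220 [0.45  0.144 0.546]
t 4.0 pos [0.4327 0.1149 0.1488] F [-0.1  0.7 -0.6] w -0.0003
[[ 0.003  0.399  0.917]
 [-0.     0.917 -0.399]
 [-1.     0.001  0.003]]
(0.551, -0.015, 0.12) cm [ 2.92 -7.2  16.02]
(0.551, -0.015, 0.056) cm [ 9.32 -7.21 16.01]
(0.551, -0.015, 0.047) cm [10.22 -7.21 16.  ]
```

The far end of the rocker now reads 66 mm (it was 48), so it is fully over. Next is the square key.

```bash
python3 -m creep '{"delta_pos":[[0,-2,4],[0,-4,8],[0,-6,12],[2,-7.2,16],[3,-7.2,16],[5,-7.2,16],[7,-7.2,16],[8.5,-7.2,16],[8.5,-7.2,16]],"dr":[[0,0,0],[0,0,0],[0,0,0],[0,0,0],[0,0,0],[0,0,0],[0,0,0],[0,0,0],[0,0,0]]}'
python3 - <<'E'
from h import *
go((.551,-.015,.054),(.551,-.015,.046))
E
```

```text
clock: 4.9
position: [0.5499, -0.0117, 0.0611]
ee_rot: [0.691, 0.143, 0.694, -0.142]
contact_force: [0.0, -0.3, -1.1]
width: 0.0003
t 4.9 pos [ 0.5499 -0.0117  0.0611] F [ 0.  -0.3 -1.1] w 0.0003
[[-0.004  0.395  0.919]
 [ 0.001  0.919 -0.395]
 [-1.    -0.001 -0.004]]
(0.551, -0.015, 0.054) cm [ 0.71 -0.26  0.24]
(0.551, -0.015, 0.046) cm [ 1.51 -0.26  0.24]
```

```bash
python3 -m creep '{"delta_pos":[[0,-0.2,0.2],[0.4,-0.2,0.2],[0.7,-0.2,0.2],[0.9,-0.2,0.2],[1.1,-0.2,0.2],[1.3,-0.2,0.2],[1.5,-0.2,0.2],[1.5,-0.2,0.2]],"dr":[[0,0,0],[0,0,0],[0,0,0],[0,0,0],[0,0,0],[0,0,0],[0,0,0],[0,0,0]]}'
python3 -m creep '{"delta_pos":[[0.1,0,0],[0.2,0,0],[0.2,0,0]],"dr":[[0,0,0],[0,0,0],[0,0,0]]}'
```

```text
clock: 5.7
position: [0.5521, -0.0156, 0.0482]
ee_rot: [0.693, 0.143, 0.692, -0.143]
contact_force: [0.1, 1.0, 0.7]
width: 0.0002
clock: 6.0
position: [0.5521, -0.0156, 0.047]
ee_rot: [0.693, 0.143, 0.692, -0.143]
contact_force: [-1.1, 1.0, 6.5]
width: -0.0001
```

```bash
python3 -m creep '{"delta_pos":[[0.1,0,0],[0.2,0,0],[0.2,0,0],[0.2,0,0]],"dr":[[0,0,0],[0,0,0],[0,0,0],[0,0,0]]}'
python3 -m creep '{"delta_pos":[[-1.5,0,0],[-4,0,0],[-7,0,0],[-10,0,0],[-10,-4,-2],[-10,-8,-4],[-10,-12,-6],[-10,-16,-6],[-10,-18,-4],[-10,-18,-4]],"dr":[[0,0,0],[0,0,0],[0,0,0],[0,0,0],[0,0,0],[0,0,0],[0,0,0],[0,0,0],[0,0,0],[0,0,0]]}'
python3 - <<'E'
from h import *
d=grab('top','top3');print([world(d,u,v).round(4) for u,v in((326,206),(327,205),(326,205),(328,206))])
go((.433,-.283,.15),(.433,-.283,.065))
E
```

```text
clock: 6.4
position: [0.5522, -0.0156, 0.0469]
ee_rot: [0.693, 0.143, 0.692, -0.143]
contact_force: [-4.9, 0.1, 18.9]
width: 0.0
clock: 7.4
position: [0.445, -0.1686, 0.1445]
ee_rot: [0.693, 0.143, 0.691, -0.145]
contact_force: [-0.0, 0.3, 0.3]
width: -0.0004
[array([ 0.5513, -0.0133,  0.0417]), array([ 0.553 , -0.016 ,  0.0472]), array([ 0.5535, -0.0134,  0.0445]), array([ 0.5503, -0.0186,  0.0468])]
t 7.45 pos [ 0.4441 -0.1667  0.1441] F [0.1 0.3 0.5] w 0.0002
[[ 0.     0.398  0.917]
 [-0.     0.917 -0.398]
 [-1.    -0.     0.001]]
(0.433, -0.283, 0.15) cm [ -0.58 -11.11   3.61]
(0.433, -0.283, 0.065) cm [  7.92 -11.11   3.6 ]
```

The key is home: 18.9 N at the hard stop, and its top now reads about 47 mm. Next is the start button, and I'll stop just above it.

```bash
python3 -m creep '{"delta_pos":[[0,-4,1],[0,-8,2],[0,-11.1,3.6],[3,-11.1,3.6],[6,-11.1,3.6],[7.5,-11.1,3.6],[7.5,-11.1,3.6],[7.5,-11.1,3.6]],"dr":[[0,0,0],[0,0,0],[0,0,0],[0,0,0],[0,0,0],[0,0,0],[0,0,0],[0,0,0]]}'
python3 - <<'E'
from h import *
grab('wrist','w2'); go((.433,-.283,.054),(.433,-.283,.047))
E
```

```text
clock: 8.25
position: [0.4332, -0.2805, 0.0692]
ee_rot: [0.692, 0.143, 0.693, -0.142]
contact_force: [-0.3, -0.8, 0.4]
width: -0.0002
t 8.3 pos [ 0.4337 -0.2811  0.0699] F [0.1 0.2 0.5] w -0.0002
[[ 0.001  0.395  0.919]
 [-0.     0.919 -0.395]
 [-1.    -0.     0.001]]
(0.433, -0.283, 0.054) cm [ 1.59 -0.21  0.01]
(0.433, -0.283, 0.047) cm [ 2.29 -0.21  0.01]
```

View pics/w2.png

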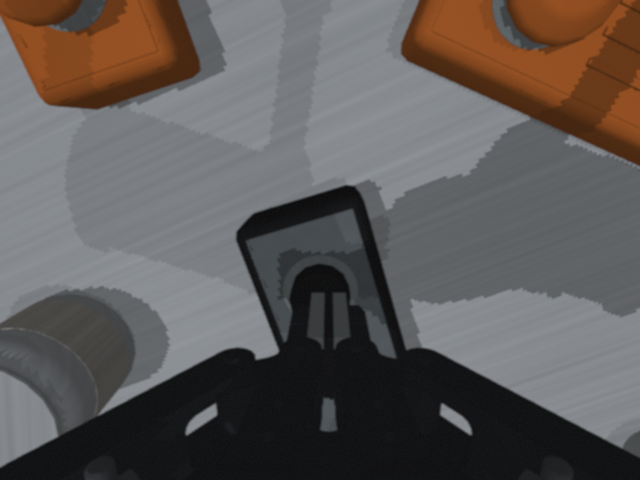

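The wrist view shows the black remote, with the flat round button at about (321,285) right under the fingertips. The orange look-alikes are well away. Now I'll press and hold.

```bash
python3 -m creep '{"delta_pos":[[0.6,-0.2,0],[1.1,-0.2,0],[1.5,-0.2,0],[1.8,-0.2,0],[2.1,-0.2,0],[2.3,-0.2,0],[2.4,-0.2,0],[2.4,-0.2,0]],"dr":[[0,0,0],[0,0,0],[0,0,0],[0,0,0],[0,0,0],[0,0,0],[0,0,0],[0,0,0]]}'
```

```text
clock: 9.1
position: [0.4324, -0.2832, 0.0478]
ee_rot: [0.693, 0.143, 0.692, -0.143]
contact_force: [-4.4, 3.7, 21.9]
width: 0.0001
```

```bash
python3 -m creep '{"delta_pos":[[-0.05,0,0],[-0.05,0,0],[-0.05,0,0],[-0.05,0,0],[-0.05,0,0],[-0.05,0,0],[-0.05,0,0],[-0.05,0,0],[-0.05,0,0],[-0.05,0,0]],"dr":[[0,0,0],[0,0,0],[0,0,0],[0,0,0],[0,0,0],[0,0,0],[0,0,0],[0,0,0],[0,0,0],[0,0,0]]}'
python3 -m creep '{"delta_pos":[[0,0,0],[0,0,0],[-0.5,0,0],[-1.5,0,0],[-4,0,0],[-7,0,0],[-11,0,0],[-15,-2,-3],[-17,-4,-7],[-17,-4,-7]],"dr":[[0,0,0],[0,0,0],[0,0,0],[0,0,0],[0,0,0],[0,0,0],[0,0,0],[0,0,0],[0,0,0],[0,0,0]]}'
python3 -m creep '{"delta_pos":[[0,-1,-5],[0,-2,-10],[0,-2,-10],[0,-2,-10]],"dr":[[0,0,0],[0,0,0],[0,0,0],[0,0,0]]}'
python3 - <<'E'
from h import *
d=grab('top','top4')
for u,v in((225,188),(225,194),(225,208),(225,216),(327,205),(328,206),(320,182),(430,247),(431,246),(433,212)): print((u,v),world(d,u,v).round(3), 'first',world(load('top0'),u,v).round(3))
go()
E
```

```text
clock: 10.1
position: [0.4324, -0.2832, 0.0479]
ee_rot: [0.693, 0.143, 0.692, -0.143]
contact_force: [-2.3, 2.6, 16.3]
width: 0.0
clock: 11.1
position: [0.3494, -0.2928, 0.2189]
ee_rot: [0.693, 0.142, 0.692, -0.145]
contact_force: [0.7, -0.5, -0.8]
width: 0.0004
clock: 11.5
position: [0.252, -0.2707, 0.2156]
ee_rot: [0.693, 0.144, 0.692, -0.144]
contact_force: [1.0, -0.4, -0.1]
width: -0.0
(225, 188) [0.601 0.25  0.071] first [0.606 0.255 0.047]
(225, 194) [0.586 0.252 0.064] first [0.59  0.255 0.047]
(225, 208) [0.55  0.253 0.058] first [0.549 0.251 0.064]
(225, 216) [0.53  0.254 0.051] first [0.527 0.251 0.067]
(327, 205) [ 0.553 -0.016  0.049] first [ 0.552 -0.016  0.054]
(328, 206) [ 0.55  -0.019  0.047] first [ 0.549 -0.018  0.055]
(320, 182) [0.614 0.001 0.054] first [0.614 0.001 0.053]
(430, 247) [ 0.434 -0.281  0.057] first [ 0.434 -0.282  0.056]
(431, 246) [ 0.436 -0.284  0.057] first [ 0.437 -0.286  0.05 ]
(433, 212) [ 0.524 -0.291  0.067] first [ 0.525 -0.292  0.064]
t 11.55 pos [ 0.253  -0.2713  0.2158] F [ 1.1 -0.1 -0.3] w -0.0002
[[ 0.001  0.397  0.918]
 [-0.     0.918 -0.397]
 [-1.     0.     0.001]]
```

View pics/top4.png

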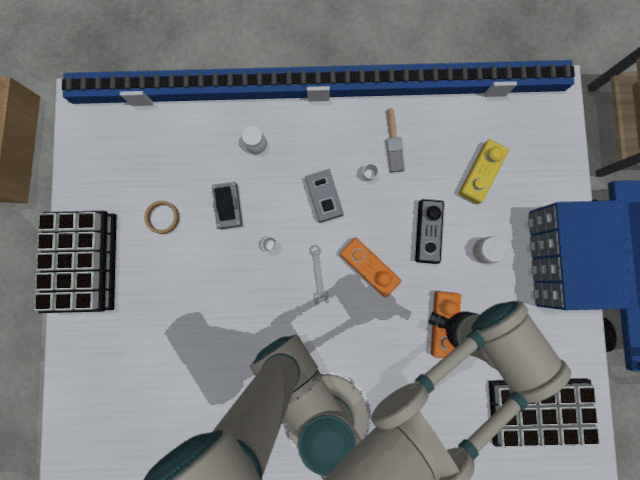

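The rocker is over, with its far end raised at (225,188). The square key reads 47–49 mm. The start button is up again, and the remote (429,232) and all bystanders are where they were. The hand is at z 0.216, well clear of the orange look-alike (446,325) below it, so I'm handing in.

```bash
python3 -c "
from rig import manip; print(manip.sign_off(), manip.get_state()['clock'])"
```

```text
the job is handed in; nothing more can be done
the job is handed in; nothing more can be done
```

I pressed all three controls in order with the shut fingertips and handed the job in at about 11.6 s on the robot's clock; it reports no verdict.

- **Rocker:** it went to its stop at about 13 N. Depth now shows the far end raised, at about 66–71 mm (it was 47 mm).
- **Square key:** it went home against its hard stop at 19 N. Its top now reads about 47–49 mm (it was 54 mm).
- **Start button:** I held it at its hard stop for more than 1 s at 16–22 N, with the tip at 48 mm. It came up again and reads about 57 mm.

In the last top view the remote and all bystanders were where they started. The mushroom stop and bar key read as up, and the hand was clear at z = 0.216 m with no contact force.

No check failed. The depth readings are noisy by about 2–5 mm on single pixels, so the evidence that each control was fully in is mainly the tip height and force at its stop.

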